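# Strike the date mark into a tin's lid

### The arm

A 6-joint arm with a two-finger parallel gripper is mounted at the origin on a cart in front of the work surface, level with it; the furniture and walls round the work are solid. World frame = base frame: x ahead of the robot, y to its left, z up, the work surface at z = 0. Lengths are in m, angles in rad, forces in N, time in s.
With the tool pointing down it reaches from about 0.35 to 0.775 m from the base axis. Payload 7.3 kg.
Tool frame: the origin (TCP) lies midway between the tips of the shut fingers; the grasp point (between the pads) lies 19 mm behind it (robot.tcp_to_grasp is the distance from the TCP to the grasp point, in m); z points along the fingers, y is the line along which they close (so a half turn about z gives the same grasp; the last joint's range is limited). The gripper opens to 92 mm and grips with 3 to 60 N. Pads are 19 mm wide; open, the fingers measure 130 mm over their backs; the gripper's body (75 mm by 190 mm) begins 47 mm behind the grasp point.
Start: joints at [-1.443, 0.342, 1.524, -0, 1.275, -0.146], TCP at [0.142, -0.505, 0.227] pointing down, gripper open.
Joint ranges: [-2.53, 2.53], [-0.77, 2.02], [0.04, 2.7], [-1, 4.14], [0.28, 2.66], [-3.11, 3.11]. Speed limits (rad/s): [2.57, 2.57, 3.14, 3.14, 3.14, 3.14].

### API

Orientations are given as [roll, pitch, yaw] about the fixed x, y, z axes, in that order (R = Rz(yaw) Ry(pitch) Rx(roll)).
In Python, from cell import readout, cams, ticket, robot gives the robot as it stands. The module is installed in compiled form; this text tells all that it offers.
- The arm moves only by the tool jog_arm, never from a script. Its argument "plan" is a list of rows, each a list of 5 numbers: the shift along the world's x, y, z each as a share of 0.08 m, from -1 to 1, then the turn about the world's z as a share of 90 degrees, from -1 to 1, then the opening, from -1 (shut) to 1 (fully open). A call has 1 to 12 rows; each row is the pose to reach, as a shift and turn from the pose commanded when the call began; what a row does not reach only later rows make up. A row lasts 1/10 s, in which the tool goes at most 50 mm and 8.59 degrees, less where a joint would pass 70% of its speed; a pose out of reach is approached as far as the arm can. A call with a number of a shift or a turn outside -1 to 1 is refused whole. A call with a gripper value outside its range is refused whole. The fingers move at their own pace and stop on an object; "squeeze" is the grip in N (left out, the last holds). Time passes only in rows, so rows that repeat a pose let the fingers close. It gives the time, the measured TCP pose, the force, the opening and the grip force at its end, in the units of the state.
- readout.observe(): the state, without advancing time (a new reading comes with each control period).
- cams.read_camera(name): name is "scene" or "top" or "wrist"; returns the picture (400x640x3 uint8, blue, green, red); there is no depth.
- cams.calibration(name): a dict with "K" (3x3 intrinsics, pixels), "world_from_camera" (4x4, takes a point from camera to world coordinates). Camera axes: x right, y down, z forward; pixel columns grow to the right and rows downward; lengths in m; the calibration is good to about 2 mm. A picture is of the moment at which its call begins: read the wrist's pose just before it. calibration takes no time and is no camera call; for the wrist camera it gives the pose at the moment of the call.
- ticket.hand_in(): hands the job in; it is judged then, once.
The state is a dict: "time": time; "qpos": joint angles; "qvel": joint speeds; "joint_efforts": joint torques, N m; "tool_pos": TCP position; "tool_rot": TCP orientation; "contact_force": force on the tool from outside, world axes, zero at the start; "torque": the same for the moment, N m; "opening": finger opening in m; "grip_force": force on a finger pad.
Only numpy, scipy, OpenCV 4.12 (cv2) and the standard library are available. Lean on these libraries where they do the work, as an engineer would, in place of code of your own. Each camera call takes 0.05 s, during which the arm holds its last target. There are 200 camera calls.

### The job

The tin in the blue marking stand needs its date mark: swing the stand's arm in over the tin until it meets its stop, let go, and take the mallet from its rest to give the sprung brass-headed punch a brisk blow, quick rather than a slow push, that drives it down onto the lid. Lift the mallet so that the punch springs back up, and put the mallet back on its rest as it was. Do not touch the punch with the fingers, and leave the tin and the things round about where they stand.

Things in the scene. Friction and masses are not known exactly. Their poses are not given: they have to be found in the camera images.
- stand: Marking stand, fixed to the worktop: blue base plate 200 x 130 x 14 mm. Origin: centre of its underside; x to its back, z up. A steel column stands at x = +60 mm and carries the swing arm; a steel nest ring (radius 36 mm, 6 mm high) at x = -40 mm holds the tin on the plate. Wall cabinets overhang from x = 0.58 m, above z = 0.46 m: keep the wrist clear.
- punch_arm (a joint): Angle of the blue swing arm about the upright column, rad. 0: stopped over the tin, pointing to the stand's -x (the stop; it cannot go further). Grows as the arm swings towards the stand's +y, up to 1.5. It stays where it is left: 0.3 N m of friction, about 2 N at the grip. The arm spans z = 109 to 134 mm above the worktop, all clear of the tin.
- swing_hinge (a point): Point on the swing arm's turning axis (the column's axis), level with the top of the arm, z = 134 mm.
- swing_grip (a point): Black upright round peg, 17 mm in diameter, on the tip of the swing arm, 155 mm from the turning axis; it stands from the arm's top (z = 134 mm) up to z = 159 mm. The point is on the peg's axis 12 mm below its top. Meant to be taken from above; the peg turns in the grip as the arm swings.
- punch_pin (a joint): How far the punch is pressed down, m. 0: up. Its tip then stands 24 mm above the tin's lid, so it meets the lid at 0.024. Return spring: 3.5 N to start, about 6.5 N at the lid; it springs up by itself. The lid is a hard stop.
- punch_head (a point): Centre of the flat top of the punch's brass head (28 mm in diameter), 100 mm from the arm's turning axis and 55 mm inward of the black peg; z = 180 mm when up, i.e. 46 mm above the arm and 21 mm higher than the black peg.
- tin: Tin standing upright in the nest, 57 mm in diameter, 72 mm tall (lid at z = 86 mm), loose. Origin: centre of its underside; z up.
- nest (a point): Centre of the nest on the stand's plate, 14 mm above the worktop, where the centre of the tin's underside belongs.
- mallet: Mallet, 0.2 to 0.4 kg, most of it in the head, lying ready on its rest. Head: upright wooden barrel with black rubber faces, 48 mm in diameter, 80 mm tall. Origin: centre of the lower striking face; z up along the head; the handle runs level towards -x, its centre line 40 mm above the lower face, flat-sided, 18 mm wide (y) by 24 mm tall, its end 202 mm from the head's axis.
- mallet_grip (a point): Point on the handle's centre line 60 mm from the head's axis: the place to grip the handle across its 18 mm width (along the mallet's y) from above. The head's side is 37 mm away, the fork of the rest 95 mm the other way.
- mallet_rest: Wooden mallet rest, fixed: plate 235 x 64 x 10 mm with a forked block at x = -155 mm. The handle lies in the fork (saddle at z = 38 mm, prongs 32 mm apart up to z = 64 mm), parallel to the rest's x; the head stands on the plate at x = +10 mm, handle to -x. Origin on the worktop; z up.
- rest_pad (a point): Point on the rest's plate, 10 mm above the worktop, where the centre of the mallet's lower face stands.
- honey_jar: Bystander: honey jar, 61 mm in diameter, 89 mm tall; origin under its centre.
- spice_paprika: Bystander: spice jar with a green cap, 40 mm in diameter, 108 mm tall; origin under its centre.
- sardine_tin: Bystander: flat tin with rounded ends, 63 x 105 x 25 mm; origin under its centre.
- label_tape: Bystander: roll of tape lying flat, 100 mm across, 25 mm high; origin under its centre.
Things that resemble listed ones, but are neither listed nor needed, are in the scene too. What is shaped like the tin but pink is not meant.

How it is judged:
By the outcome, as a careful person would: the job done as asked, in the order asked, and still so for the second after the job is handed in, with the robot touching nothing.
It also fails if it takes over 58 s, if anything falls off the work surface, if the arm or the gripper's body presses on something with over 40 N, if the wrist force passes 120 N, or if a joint passes its speed limit or range.

## Working session

There is one attempt and no reset: what is moved stays moved. The work goes in short steps, Python scripts to look and compute and a tool call to move; the robot and the scene stay as the last step left them, time stands still between calls to the robot, and variables do not carry over. Pictures are saved under pics/ and viewed, at most 13 in all, crops included, and the job is handed in when it is done.

Besides the shell and the picture viewer there is one more tool, called after "Request:" as name(argument=value, ...) on one line, values as JSON. jog_arm: Moves the arm, as the interface text tells. Shift numbers are shares of 0.08 m and turn numbers shares of 90 degrees, none past 1 either way. Its arguments: {"type":"object","properties":{"plan":{"type":"array"},"squeeze":{"type":"number"}},"required":["plan"]}

```bash
mkdir -p pics; ls; python3 - <<'E'
from cell import readout,cams,robot
import cv2
print(readout.observe())
for n in("scene","top"):
    cv2.imwrite(f"pics/{n}0.png",cams.read_camera(n)); c=cams.calibration(n); print(n,c["K"].round(1).tolist(),c["world_from_camera"].round(3).tolist())
E
```

```text
pics
{'time': 0.0, 'qpos': array([-1.44300558e+00,  3.42712366e-01,  1.52503037e+00,  9.16726705e-06,
        1.27538294e+00, -1.45996622e-01]), 'qvel': array([ 3.55765827e-04,  1.36193165e-03,  1.18851034e-04, -4.78419816e-04,
        6.13744623e-06, -8.98719623e-04]), 'joint_efforts': array([ 1.17280113e-03, -4.31239522e+01, -2.44218636e+01,  7.18871481e-02,
        5.60763048e-02, -1.26902819e-04]), 'tool_pos': array([ 0.14192256, -0.50502894,  0.22604567]), 'tool_rot': array([-3.14007722e+00, -2.31694579e-04,  2.73784519e-01]), 'contact_force': array([0.34731665, 1.31413982, 0.36179092]), 'torque': array([-0.04119651,  0.00391859,  0.03431576]), 'grip_force': 0.0, 'opening': 0.09174817444519331}
scene [[502.0, 0.0, 322.7], [0.0, 502.0, 201.8], [0.0, 0.0, 1.0]] [[0.874, -0.391, 0.288, 0.072], [-0.485, -0.682, 0.548, -1.019], [-0.018, -0.618, -0.786, 1.384], [0.0, 0.0, 0.0, 1.0]]
top [[403.5, 0.0, 318.6], [0.0, 403.5, 199.3], [0.0, 0.0, 1.0]] [[0.014, -0.989, 0.147, 0.38], [-1.0, -0.016, -0.012, -0.128], [0.014, -0.147, -0.989, 1.179], [0.0, 0.0, 0.0, 1.0]]
```

View pics/top0.png

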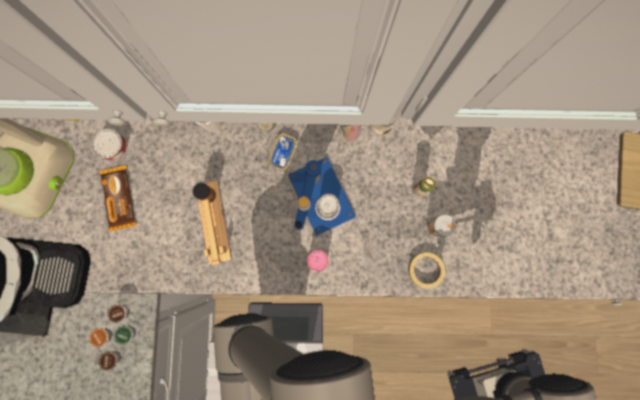

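View pics/scene0.png

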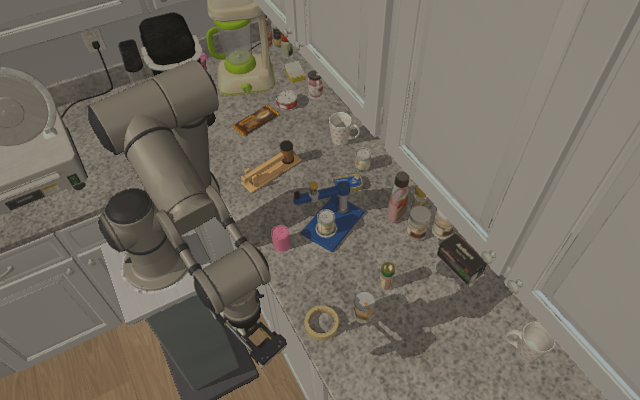

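The top view shows the stand at about (322,197), with the white-lidded tin at (327,207). The brass head is at (304,203) and the peg near (299,226). The mallet head is at (203,191), with its handle running to (217,262). The pink tin at (318,260) is the decoy. I'll enlarge both views to confirm.

```bash
cat > h.py <<'E'
import numpy as np, cv2
from cell import readout,cams,robot
def ray(n,p):
    c=cams.calibration(n);T=c["world_from_camera"];d=T[:3,:3]@np.linalg.solve(c["K"],[p[0],p[1],1.]);return T[:3,3],d
def onz(n,p,z):
    o,d=ray(n,p);return (o+d*(z-o[2])/d[2])[:2]
def tri(p,q,a="top",b="scene"):
    o,d=ray(a,p);e,f=ray(b,q);s=np.linalg.lstsq(np.c_[d,-f],e-o,rcond=None)[0];A=o+d*s[0];B=e+f*s[1];return (A+B)/2,np.linalg.norm(A-B)
E
python3 - <<'E'
import cv2,numpy as np
t=cv2.imread("pics/top0.png");s=cv2.imread("pics/scene0.png")
a=cv2.resize(t[150:275,270:370],(480,600),interpolation=cv2.INTER_CUBIC)
b=cv2.resize(t[175:275,185:238],(318,600),interpolation=cv2.INTER_CUBIC)
cv2.imwrite("pics/ct.png",np.hstack([a,b]))
cv2.imwrite("pics/cs.png",cv2.resize(s[130:258,230:390],(750,600),interpolation=cv2.INTER_CUBIC))
E
```

```text
(no output)
```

View pics/ct.png

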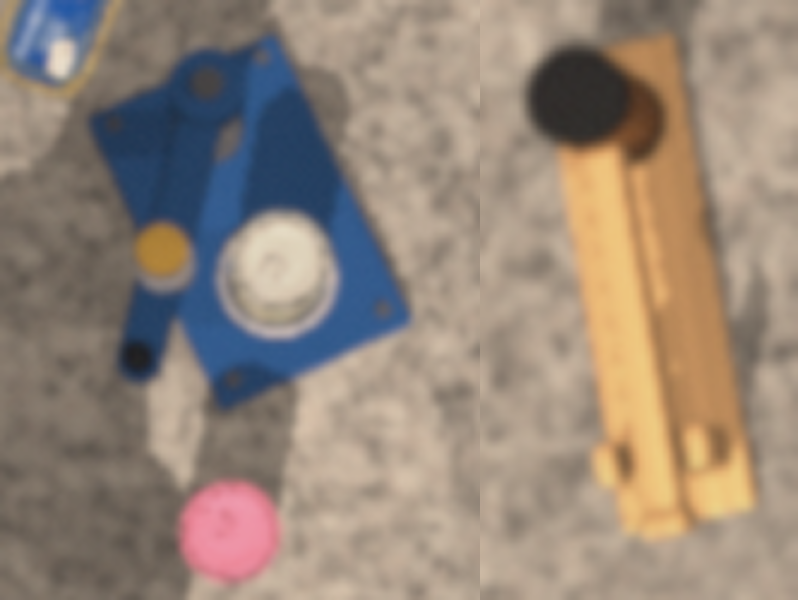

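View pics/cs.png

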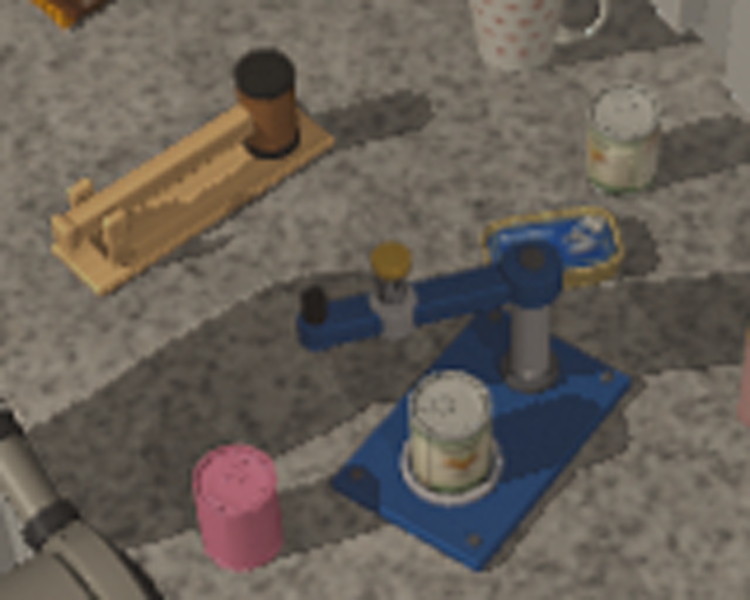

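```bash
cat > m.py <<'E'
from h import *
A=lambda x,y:((x+.5)/4.8+269.5,(y+.5)/4.8+149.5)
B=lambda x,y:((x-480+.5)/6+184.5,(y+.5)/6+174.5)
S=lambda x,y:((x+.5)/4.6875+229.5,(y+.5)/4.6875+129.5)
for n,p,z,q in [("peg",A(137,352),.159,S(315,292)),("head",A(162,248),.18,S(391,256)),("hinge",A(206,82),.134,S(532,258)),("lid",A(279,255),.086,S(452,402)),("malhead",B(578,95),.09,S(265,72))]:
    print(n,onz("top",p,z).round(4),onz("scene",q,z).round(4),[x.round(4) for x in tri(p,q)])
print("handle", [onz("top",B(*p),.062).round(4) for p in [(595,155),(625,340),(651,512)]])
print("rest R edge",[onz("top",B(*p),.01).round(4) for p in [(675,38),(755,505),(608,45)]])
print("plate corners",[onz("top",A(*p),.014).round(4) for p in [(275,38),(412,320),(222,408),(92,120)]])
E
python3 m.py
```

```text
peg [ 0.4708 -0.0895] [ 0.4696 -0.0901] [array([ 0.4705, -0.0893,  0.1578]), np.float64(0.001)]
head [ 0.5235 -0.1022] [ 0.5212 -0.1037] [array([ 0.523 , -0.1019,  0.1774]), np.float64(0.0017)]
hinge [ 0.623  -0.1234] [ 0.6224 -0.1191] [array([ 0.6208, -0.1232,  0.1397]), np.float64(0.0017)]
lid [ 0.5339 -0.1664] [ 0.5303 -0.1687] [array([ 0.5332, -0.1662,  0.0818]), np.float64(0.0028)]
malhead [0.5618 0.1799] [0.5586 0.1763] [array([0.562 , 0.182 , 0.0835]), np.float64(0.0019)]
handle [array([0.5383, 0.1784]), array([0.4528, 0.1599]), array([0.3748, 0.1439])]
rest R edge [array([0.6042, 0.1569]), array([0.3786, 0.1074]), array([0.6002, 0.1894])]
plate corners [array([ 0.6794, -0.165 ]), array([ 0.5056, -0.2499]), array([ 0.4508, -0.1357]), array([ 0.6258, -0.0534])]
```

Stand yaw is about 25.6° with the hinge near (0.621,-0.1235). The arm is at about 0.67 rad, with the peg at (0.4705,-0.0895). I'm moving to it now, keeping the tips above the punch.

Request:
jog_arm(plan=[[0.69,0.87,0,-0.05,0],[0.69,0.87,0,-0.05,0],[0.69,0.87,0,-0.05,0]])

```text
time: 0.4
tool_pos: [0.1991, -0.4323, 0.2265]
tool_rot: [-3.139, -0.001, 0.198]
contact_force: [-0.4, 0.1, 0.6]
opening: 0.0726
grip_force: 0.0
```

Request:
jog_arm(plan=[[0.69,0.87,0,-0.05,0],[0.69,0.87,0,-0.05,0],[0.69,0.87,0,-0.05,0]])

```text
time: 0.7
tool_pos: [0.254, -0.3634, 0.2267]
tool_rot: [-3.14, -0.0, 0.12]
contact_force: [-0.9, -0.4, 0.4]
opening: 0.0488
grip_force: 0.0
```

Request:
jog_arm(plan=[[0.69,0.87,0,-0.05,0],[0.69,0.87,0,-0.05,0],[0.69,0.87,0,-0.05,0]])

```text
time: 1.0
tool_pos: [0.309, -0.2946, 0.2267]
tool_rot: [-3.141, -0.0, 0.042]
contact_force: [-0.5, -0.8, -0.3]
opening: 0.046
grip_force: 0.0
```

Request:
jog_arm(plan=[[0.69,0.87,0,-0.05,0],[0.69,0.87,0,-0.05,0],[0.69,0.87,0,-0.05,0]])

```text
time: 1.3
tool_pos: [0.3643, -0.2256, 0.2267]
tool_rot: [-3.141, -0.0, -0.037]
contact_force: [-0.6, -0.4, -0.1]
opening: 0.046
grip_force: 0.0
```

Request:
jog_arm(plan=[[0.5,0.8,0,-0.05,0],[0.5,0.8,0,-0.05,0],[0.5,0.8,0,-0.05,0],[0.5,0.8,0,-0.05,0]])

```text
time: 1.7
tool_pos: [0.4026, -0.1643, 0.2266]
tool_rot: [3.141, 0.0, -0.118]
contact_force: [0.1, 0.3, -1.1]
opening: 0.0462
grip_force: 0.0
```

Request:
jog_arm(plan=[[0.85,0.93,-0.2,-0.07,0],[0.85,0.93,-0.2,-0.07,0],[0.85,0.93,-0.2,-0.07,0],[0.85,0.93,-0.2,-0.07,0]])

```text
time: 2.1
tool_pos: [0.4707, -0.0895, 0.2102]
tool_rot: [3.141, 0.001, -0.228]
contact_force: [0.0, 0.0, -1.3]
opening: 0.0458
grip_force: 0.0
```

```bash
python3 - <<'E'
from h import *
s=readout.observe();print(s["tool_pos"],s["tool_rot"])
c=cams.calibration("wrist");im=cams.read_camera("wrist");print(c["world_from_camera"].round(3).tolist())
P=lambda p:(lambda v:(c["K"]@(v/v[2]))[:2].round(1))(np.linalg.inv(c["world_from_camera"])[:3]@np.r_[p,1])
print(P([.4705,-.0895,.159]),P([.5232,-.102,.18]))
cv2.imwrite("pics/w1.png",im);np.savez("w1.npz",**c)
E
```

```text
[ 0.47072963 -0.08954726  0.21020767] [ 3.14079070e+00  1.14325813e-03 -2.27680163e-01]
[[-0.226, -0.94, -0.254, 0.539], [-0.974, 0.218, 0.058, -0.106], [0.001, 0.261, -0.965, 0.368], [0.0, 0.0, 0.0, 1.0]]
[321.6 218.4] [321.9 143.8]
```

View pics/w1.png

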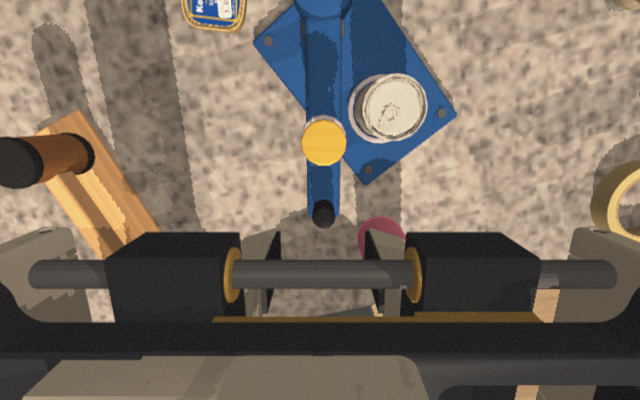

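The wrist view shows the peg top at about (323,219), where I predicted (322,218). The brass head is at (323,142), the tin at (391,107) and the pink decoy at (381,236). I'm lowering over the peg and gripping lightly.

Request:
jog_arm(plan=[[0,-0.01,-0.4,0,0],[0,-0.01,-0.88,0,0],[0,-0.01,-0.88,0,0],[0,-0.01,-0.88,0,0],[0,-0.01,-0.88,0,-0.7],[0,-0.01,-0.88,0,-0.7],[0,-0.01,-0.88,0,-0.7],[0,-0.01,-0.88,0,-0.7]], squeeze=8)

```text
time: 2.95
tool_pos: [0.4711, -0.0895, 0.1411]
tool_rot: [3.141, -0.001, -0.229]
contact_force: [-0.9, -0.0, -0.0]
opening: 0.0187
grip_force: 0.1
```

Request:
jog_arm(plan=[[0,0,0,0,-0.75],[-0.03,-0.16,0,0.054,-0.75],[-0.046,-0.325,0,0.108,-0.75],[-0.047,-0.486,0,0.16,-0.75],[-0.039,-0.646,0,0.213,-0.75],[-0.014,-0.81,0,0.27,-0.75],[0.025,-0.978,0,0.324,-0.75],[0.025,-0.978,0,0.324,-0.75]])

```text
time: 3.75
tool_pos: [0.4736, -0.1691, 0.1409]
tool_rot: [3.14, -0.001, 0.28]
contact_force: [-0.4, -1.6, 4.4]
opening: 0.0164
grip_force: 8.0
```

Request:
jog_arm(plan=[[0.025,-0.08,0,0.027,-0.75],[0.054,-0.16,0,0.055,-0.75],[0.085,-0.235,0,0.08,-0.75],[0.115,-0.304,0,0.107,-0.75],[0.144,-0.361,0,0.11,-0.75],[0.144,-0.361,0,0.11,-0.75],[0.144,-0.361,0,0.11,-0.75]])

```text
time: 4.45
tool_pos: [0.4823, -0.192, 0.1403]
tool_rot: [-3.133, 0.001, 0.45]
contact_force: [-5.7, 15.2, 12.0]
opening: 0.0176
grip_force: 8.0
```

Stopped by 15 N at exactly the predicted angle. I'll let go, rise, and head to the mallet.

Request:
jog_arm(plan=[[0,0,0,0,0],[0,0,0,0,0],[0,0,0,0,0],[-0.02,0.04,0,0,0],[-0.02,0.04,0.4,0,0],[-0.02,0.04,0.9,0,0],[-0.02,0.04,0.9,0,0]])

```text
time: 5.15
tool_pos: [0.485, -0.1947, 0.2173]
tool_rot: [3.133, -0.005, 0.452]
contact_force: [-0.4, -0.0, 0.5]
opening: 0.0457
grip_force: 0.0
```

```bash
python3 - <<'E'
from h import *
s=readout.observe();print(s["tool_pos"],s["tool_rot"],s["contact_force"])
cv2.imwrite("pics/t2.png",cams.read_camera("top"))
c=cams.calibration("wrist");im=cams.read_camera("wrist")
P=lambda p:(lambda v:(c["K"]@(v/v[2]))[:2].round(1))(np.linalg.inv(c["world_from_camera"])[:3]@np.r_[p,1])
print(P([.532,-.168,.18]),P([.4823,-.192,.159]))
cv2.imwrite("pics/w2.png",im);np.savez("w2.npz",**c)
E
```

```text
[ 0.48499459 -0.19466547  0.21728276] [ 3.13337483 -0.00537944  0.452205  ] [-0.40575347 -0.0216391   0.48070776]
[316.9 141.5] [317.4 216.5]
```

View pics/w2.png

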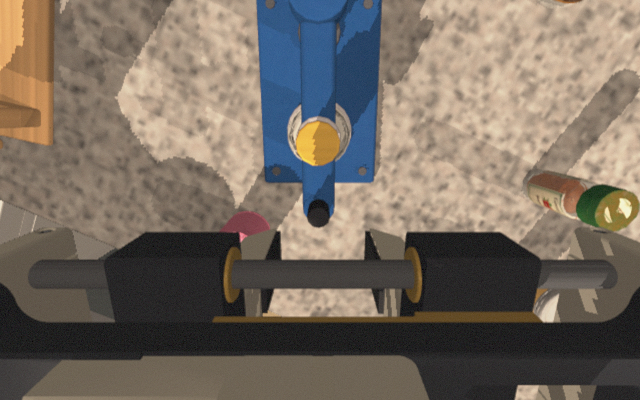

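Arm sits square over the tin with the head at (318,142), within 1 mm of the prediction of (0.532,-0.168). On to the mallet.

Request:
jog_arm(plan=[[-0.2,0.9,0,-0.03,0.1],[-0.2,0.9,0,-0.03,0.1],[-0.2,0.9,0,-0.03,0.1]])

```text
time: 5.55
tool_pos: [0.4651, -0.1186, 0.211]
tool_rot: [-3.139, 0.002, 0.408]
contact_force: [0.3, 0.4, -0.7]
opening: 0.0504
grip_force: 0.0
```

Request:
jog_arm(plan=[[0,0.9,0,-0.03,0.1],[0,0.9,0,-0.03,0.1],[0,0.9,0,-0.03,0.1]])

```text
time: 5.85
tool_pos: [0.4663, -0.0477, 0.2114]
tool_rot: [-3.14, 0.001, 0.361]
contact_force: [-0.9, 0.0, 1.2]
opening: 0.0504
grip_force: 0.0
```

Request:
jog_arm(plan=[[0,0.9,0,-0.03,0.1],[0,0.9,0,-0.03,0.1],[0,0.9,0,-0.03,0.1]])

```text
time: 6.15
tool_pos: [0.4667, 0.0235, 0.2116]
tool_rot: [-3.141, 0.001, 0.314]
contact_force: [-0.5, -1.0, 0.8]
opening: 0.0508
grip_force: 0.0
```

Request:
jog_arm(plan=[[0,0.9,0,-0.03,0.1],[0,0.9,0,-0.03,0.1],[0,0.9,0,-0.03,0.1]])

```text
time: 6.45
tool_pos: [0.467, 0.095, 0.2118]
tool_rot: [3.141, 0.001, 0.266]
contact_force: [0.2, -0.3, -0.1]
opening: 0.0504
grip_force: 0.0
```

Request:
jog_arm(plan=[[0,0.9,0,-0.03,0.1],[0,0.9,0,-0.03,0.1],[0,0.9,0,-0.03,0.1],[0,0.9,0,-0.03,0.1]])

```text
time: 6.85
tool_pos: [0.4671, 0.165, 0.2118]
tool_rot: [3.14, 0.001, 0.217]
contact_force: [-0.8, -1.5, -0.4]
opening: 0.0506
grip_force: 0.0
```

```bash
python3 - <<'E'
from h import *
s=readout.observe();print(s["tool_pos"],s["tool_rot"],s["contact_force"])
c=cams.calibration("wrist");im=cams.read_camera("wrist")
cv2.imwrite("pics/w3.png",im);np.savez("w3.npz",**c)
E
```

```text
[0.4671066  0.16496833 0.21184359] [3.14043396e+00 9.24015544e-04 2.17397975e-01] [-0.84172912 -1.5040749  -0.44375958]
```

View pics/w3.png

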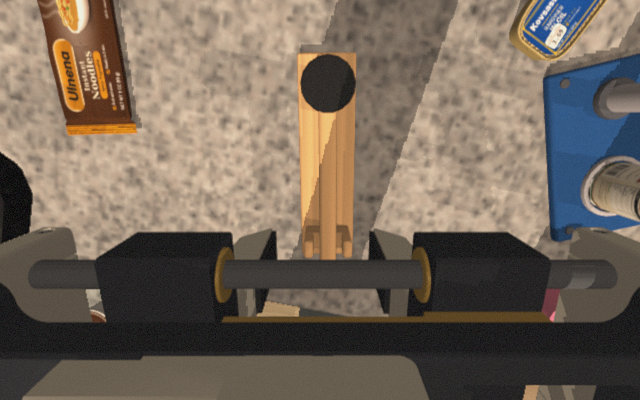

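The mallet's top face is at (328,83). The handle runs straight down the image at column 328 to about (328,245), with the fork at (310-350,240).

```bash
python3 - <<'E'
import numpy as np
c=np.load("w3.npz");T=c["world_from_camera"];K=c["K"]
def z(p,h):
    d=T[:3,:3]@np.linalg.solve(K,[*p,1.]);return (T[:3,3]+d*(h-T[2,3])/d[2])[:2]
m=z((328,83),.09);a=z((328,120),.062);b=z((328.5,245),.062);r=[z(p,.01) for p in[(300,52),(354,52),(303,250),(352,250)]]
ang=lambda v:np.degrees(np.arctan2(v[1],v[0]))
print(m,a,b,ang(a-b),ang(m-b),r,ang(r[0]-r[2]),ang(r[1]-r[3]))
for t in(11.5,12.5):print(m-.06*np.array([np.cos(np.radians(t)),np.sin(np.radians(t))]))
E
```

```text
[0.56263573 0.18025616] [0.5326923  0.17296179] [0.40639928 0.14392218] 12.949407688735874 13.091866257888084 [array([0.59415953, 0.21637186]), array([0.60655058, 0.16025465]), array([0.37102458, 0.16767606]), array([0.384252  , 0.10756667])] 12.31091040656112 13.333882080938112
[0.50384025 0.16829409]
[0.50405797 0.16726979]
```

Request:
jog_arm(plan=[[0.46,0.02,-0.5,0.004,0.1],[0.46,0.02,-1,0.004,0.1],[0.46,0.02,-1,0.004,0.1]])

```text
time: 7.2
tool_pos: [0.5008, 0.1656, 0.1273]
tool_rot: [3.141, 0.011, 0.221]
contact_force: [-0.3, -0.2, -0.4]
opening: 0.0504
grip_force: 0.0
```

Request:
jog_arm(plan=[[0,0,-0.5,0,0.1],[0,0,-0.8,0,0.1],[0,0,-0.8,0,0.1],[0,0,-0.8,0,0.1]])

```text
time: 7.6
tool_pos: [0.5043, 0.1676, 0.0701]
tool_rot: [3.141, -0.001, 0.223]
contact_force: [-0.0, -0.1, -0.2]
opening: 0.0502
grip_force: 0.0
```

Request:
jog_arm(plan=[[0,-0.01,-0.25,0,0.1],[0,-0.01,-0.47,0,0.1],[0,-0.01,-0.47,0,0.1],[0,-0.01,-0.47,0,-1],[0,-0.01,-0.47,0,-1],[0,-0.01,-0.47,0,-1],[0,-0.01,-0.47,0,-1],[0,-0.01,-0.47,0,-1],[0,-0.01,-0.47,0,-1]], squeeze=58)

```text
time: 8.5
tool_pos: [0.5038, 0.1675, 0.0313]
tool_rot: [3.141, -0.001, 0.224]
contact_force: [-0.6, -0.3, 5.7]
opening: 0.0175
grip_force: 58.0
```

Request:
jog_arm(plan=[[0,0,0.2,0,-1],[0,0,0.4,0,-1],[0,0,0.6,0,-1],[0,0,0.8,0,-1],[0,0,1,0,-1],[0,0,1,0,-1]])

```text
time: 9.1
tool_pos: [0.5044, 0.1676, 0.1121]
tool_rot: [3.141, -0.003, 0.224]
contact_force: [0.5, -0.4, -2.3]
opening: 0.0177
grip_force: 58.0
```

Request:
jog_arm(plan=[[0,0,0.3,0,-1],[0,0,0.6,0,-1],[0,0,1,0,-1],[0,0,1,0,-1]])

```text
time: 9.5
tool_pos: [0.5053, 0.1678, 0.1934]
tool_rot: [3.141, -0.006, 0.224]
contact_force: [0.8, 0.0, -2.5]
opening: 0.0176
grip_force: 58.0
```

Request:
jog_arm(plan=[[0,0,0.4,0,-1],[0,0,0.75,0,-1],[0,0,0.75,0,-1]])

```text
time: 9.8
tool_pos: [0.5048, 0.1677, 0.2523]
tool_rot: [3.141, -0.005, 0.224]
contact_force: [1.4, 0.2, -2.6]
opening: 0.0178
grip_force: 58.0
```

```bash
python3 - <<'E'
from h import *
s=readout.observe();print(s["tool_pos"],s["tool_rot"],s["contact_force"],s["torque"])
im=cams.read_camera("scene")
cv2.imwrite("pics/s4.png",cv2.resize(im[60:260,180:430],(750,600)))
E
```

```text
[0.50484201 0.16769917 0.25228487] [ 3.14130626 -0.00465175  0.22352903] [ 1.3625071   0.20750332 -2.59589921] [-0.0179562   0.00273897  0.03300117]
```

View pics/s4.png

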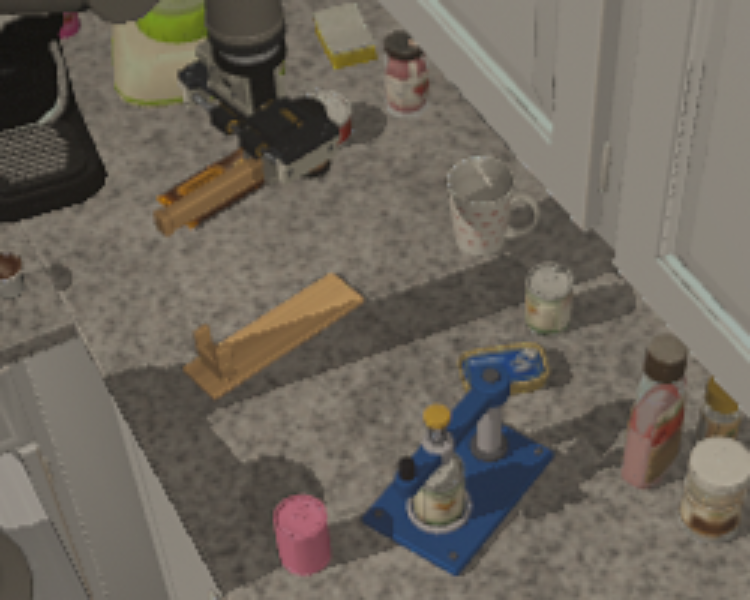

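The mallet is held level and the rest is empty. The swung-in arm stands over the tin, with the brass head at crop (436,415). I'm carrying it over to the punch.

Request:
jog_arm(plan=[[-0.1,-0.4,0,-0.04,-1],[-0.1,-1,0,-0.077,-1],[-0.1,-1,0,-0.077,-1]])

```text
time: 10.15
tool_pos: [0.4943, 0.0831, 0.2477]
tool_rot: [3.14, 0.005, 0.097]
contact_force: [0.0, 0.7, -1.7]
opening: 0.0175
grip_force: 58.0
```

Request:
jog_arm(plan=[[-0.1,-0.5,0,-0.04,-1],[-0.1,-1,0,-0.077,-1],[-0.1,-1,0,-0.077,-1]])

```text
time: 10.45
tool_pos: [0.4866, 0.004, 0.2481]
tool_rot: [3.14, 0.004, -0.024]
contact_force: [-0.8, 0.3, -2.7]
opening: 0.0176
grip_force: 58.0
```

Request:
jog_arm(plan=[[-0.1,-0.5,0,-0.04,-1],[-0.1,-1,0,-0.077,-1],[-0.1,-1,0,-0.077,-1]])

```text
time: 10.75
tool_pos: [0.479, -0.0754, 0.2485]
tool_rot: [3.141, 0.003, -0.144]
contact_force: [0.2, 0.4, -3.1]
opening: 0.0178
grip_force: 58.0
```

Request:
jog_arm(plan=[[-0.1,-0.5,0,-0.04,-1],[-0.1,-0.85,0,-0.077,-1],[-0.1,-0.97,0,-0.077,-1],[-0.1,-0.97,0,-0.077,-1],[-0.1,-0.97,0,-0.077,-1]])

```text
time: 11.25
tool_pos: [0.4714, -0.1487, 0.2498]
tool_rot: [-3.14, 0.002, -0.259]
contact_force: [0.9, 0.3, -2.5]
opening: 0.0176
grip_force: 58.0
```

```bash
python3 - <<'E'
from h import *
s=readout.observe();print(s["tool_pos"],s["tool_rot"],s["contact_force"],s["torque"])
a=cams.read_camera("top")[150:250,270:370];b=cams.read_camera("scene")[130:230,250:383]
cv2.imwrite("pics/s5.png",np.hstack([cv2.resize(a,(340,340)),cv2.resize(b,(452,340))]))
c=cams.calibration("wrist");im=cams.read_camera("wrist");cv2.imwrite("pics/w5.png",im);np.savez("w5.npz",**c)
E
```

```text
[ 0.47139632 -0.14873721  0.24983122] [-3.14048243e+00  1.84218456e-03 -2.58678045e-01] [ 0.89834087  0.34289102 -2.5318998 ] [ 0.03289806  0.08235211 -0.0285182 ]
```

View pics/s5.png

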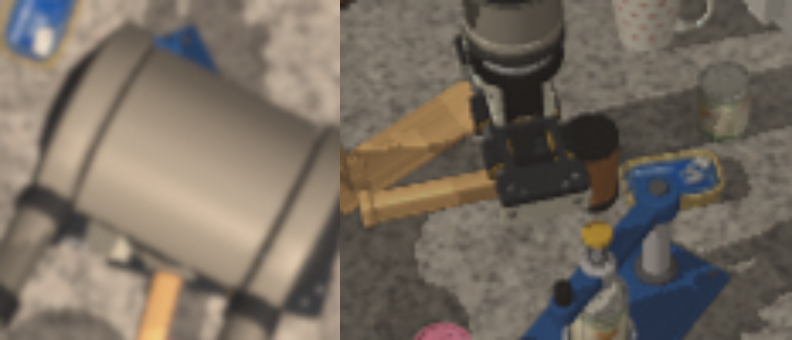

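Request:
jog_arm(plan=[[0.03,-0.05,0,0,-1],[0.03,-0.05,0,0,-1],[0.03,-0.05,0,0,-1]])

```text
time: 11.7
tool_pos: [0.474, -0.1541, 0.2507]
tool_rot: [3.142, -0.0, -0.26]
contact_force: [-0.5, -0.5, -2.5]
opening: 0.0178
grip_force: 58.0
```

```bash
python3 - <<'E'
from h import *
s=readout.observe();print(s["tool_pos"],s["tool_rot"],s["contact_force"])
print("scene top-face estimate before shift",onz("scene",(322.9-.4,169.7-.4),.3085))
im=cv2.imread("pics/w5.png");c=np.load("w5.npz")
Ti=np.linalg.inv(c["world_from_camera"])
for p in([.5294,-.164,.3085],[.5294,-.164,.2285],[.532,-.168,.18]):
    v=Ti[:3]@np.r_[p,1];print((c["K"]@(v/v[2]))[:2].round(1))
d=(im.max(2)<60).astype(np.uint8);n,l,st,ce=cv2.connectedComponentsWithStats(d[:235]);print([(st[i].tolist(),ce[i].round(1).tolist()) for i in range(1,n) if st[i,4]>400])
cv2.imwrite("pics/w5c.png",im)
E
```

```text
[ 0.47401015 -0.15407136  0.25074987] [ 3.14155332e+00 -4.47046969e-05 -2.60053660e-01] [-0.49935158 -0.51862955 -2.49702716]
scene top-face estimate before shift [ 0.52358779 -0.16558921]
[320.9 149.9]
[321.6 134.7]
[326.3 125.5]
[([250, 70, 145, 146, 16395], [321.9, 143.0])]
```

View pics/w5c.png

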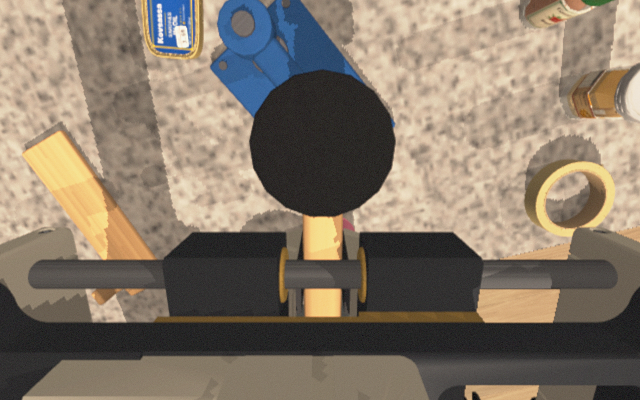

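Mallet face centre is at (322,143), within about 2 mm of the expected position over the punch. Striking now.

Request:
jog_arm(plan=[[0,0,0,0,-1],[0,0,-0.34,0,-1],[0,0,-0.96,0,-1],[0,0,-0.96,0,-1],[0,0,-0.4,0,-1],[0,0,0,0,-1],[0,0,0,0,-1]], squeeze=60)

```text
time: 12.4
tool_pos: [0.4761, -0.1552, 0.2569]
tool_rot: [3.14, -0.01, -0.26]
contact_force: [0.7, -0.1, -2.2]
opening: 0.0173
grip_force: 60.0
```

```bash
python3 - <<'E'
from h import *
s=readout.observe();print(s["tool_pos"],s["tool_rot"],s["contact_force"],s["torque"])
b=cams.read_camera("scene")[130:240,250:383];w=cams.read_camera("wrist")
d=(w.max(2)<60).astype(np.uint8);n,l,st,ce=cv2.connectedComponentsWithStats(d[:235]);print([(st[i].tolist(),ce[i].round(1).tolist()) for i in range(1,n) if st[i,4]>400])
cv2.imwrite("pics/s6.png",cv2.resize(b,(725,600)))
E
```

```text
[ 0.47613036 -0.15521478  0.25694375] [ 3.13953339 -0.00986709 -0.26019173] [ 0.73980272 -0.096595   -2.22871063] [ 0.08110368  0.08783002 -0.04982172]
[([191, 89, 263, 146, 18833], [322.3, 166.1])]
```

View pics/s6.png

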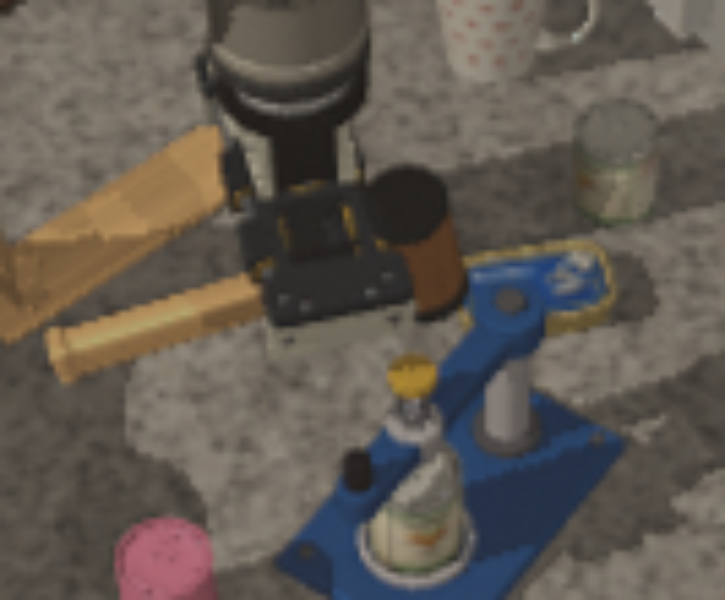

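The brass head is back up at crop (411,375), and the arm still sits over the tin. The mallet's head has tipped up in the grip, so I'll estimate the tilt to judge whether the punch reached the lid.

```bash
python3 - <<'E'
from h import *
c=cams.calibration("scene");Ti=np.linalg.inv(c["world_from_camera"])
def P(p):
    v=Ti[:3]@np.r_[p,1];return (c["K"]@(v/v[2]))[:2]
S=lambda p:((P(p)-np.array([250,130])+.5)*725/133).round(0)
g=np.array([.4761,-.1552,.276]);u=np.array([np.cos(-.26),np.sin(-.26),0]);k=np.array([0,0,1.])
for t in np.radians([0,4,8,12]):
    U=u*np.cos(t)+k*np.sin(t);N=-u*np.sin(t)+k*np.cos(t)
    print(np.degrees(t).round(),"end top/bottom",S(g-.142*U+.012*N),S(g-.142*U-.012*N),"face top",S(g+.06*U+.04*N),"low",S(g+.06*U-.04*N))
print(readout.observe()["qpos"])
E
```

```text
0.0 end top/bottom [ 46. 317.] [ 52. 346.] face top [420. 206.] low [422. 304.]
4.0 end top/bottom [ 48. 329.] [ 56. 357.] face top [414. 202.] low [426. 298.]
8.0 end top/bottom [ 50. 341.] [ 62. 368.] face top [408. 198.] low [430. 292.]
12.0 end top/bottom [ 54. 352.] [ 68. 378.] face top [402. 195.] low [434. 286.]
[-4.68390364e-01  2.72428002e-01  1.55188159e+00 -2.16781052e-05
  1.31556025e+00  1.36273673e+00]
```

Request:
jog_arm(plan=[[0.1,0.5,0,0.04,-1],[0.1,1,0,0.077,-1],[0.1,1,0,0.077,-1]])

```text
time: 12.8
tool_pos: [0.4806, -0.0701, 0.2496]
tool_rot: [-3.139, 0.004, -0.134]
contact_force: [-0.4, -0.6, -3.0]
opening: 0.0177
grip_force: 60.0
```

Request:
jog_arm(plan=[[0.1,0.5,0,0.04,-1],[0.1,1,0,0.077,-1],[0.1,1,0,0.077,-1]])

```text
time: 13.1
tool_pos: [0.4889, 0.0093, 0.2498]
tool_rot: [-3.14, 0.003, -0.013]
contact_force: [0.5, -0.8, -3.5]
opening: 0.0178
grip_force: 60.0
```

Request:
jog_arm(plan=[[0.1,0.5,0,0.04,-1],[0.1,1,0,0.077,-1],[0.1,1,0,0.077,-1]])

```text
time: 13.4
tool_pos: [0.4972, 0.0887, 0.2498]
tool_rot: [-3.14, 0.002, 0.107]
contact_force: [0.0, -0.3, -3.3]
opening: 0.0178
grip_force: 60.0
```

Request:
jog_arm(plan=[[0.08,0.5,0,0.04,-1],[0.08,1,0,0.077,-1],[0.08,1,0,0.077,-1],[0.08,1,0,0.077,-1]])

```text
time: 13.8
tool_pos: [0.504, 0.1651, 0.2499]
tool_rot: [3.141, 0.002, 0.224]
contact_force: [0.7, -0.6, -2.5]
opening: 0.0177
grip_force: 60.0
```

Request:
jog_arm(plan=[[0,0,-0.5,0,-1],[0,0,-1,0,-1],[0,0,-1,0,-1],[0,0,-1,0,-1]])

```text
time: 14.2
tool_pos: [0.5046, 0.1644, 0.1712]
tool_rot: [3.141, 0.001, 0.221]
contact_force: [0.8, -0.0, -1.8]
opening: 0.0178
grip_force: 60.0
```

Request:
jog_arm(plan=[[-0.01,0.03,-0.3,0.002,-1],[-0.01,0.03,-0.6,0.002,-1],[-0.01,0.03,-1,0.002,-1],[-0.01,0.03,-1,0.002,-1],[-0.01,0.03,-1,0.002,-1]])

```text
time: 14.7
tool_pos: [0.5049, 0.168, 0.0928]
tool_rot: [3.141, -0.003, 0.226]
contact_force: [0.5, -0.9, -1.8]
opening: 0.0176
grip_force: 60.0
```

Request:
jog_arm(plan=[[0,0,-0.15,0,-1],[0,0,-0.3,0,-1],[0,0,-0.45,0,-1],[0,0,-0.45,0,-1]])

```text
time: 15.1
tool_pos: [0.5022, 0.168, 0.0529]
tool_rot: [-3.142, 0.004, 0.227]
contact_force: [-0.3, 0.1, -3.2]
opening: 0.018
grip_force: 60.0
```

Request:
jog_arm(plan=[[0,0,-0.07,0,-1],[0,0,-0.07,0,-1],[0,0,-0.07,0,-1]])

```text
time: 15.4
tool_pos: [0.5036, 0.1683, 0.0492]
tool_rot: [3.141, -0.0, 0.227]
contact_force: [0.3, 0.1, -1.9]
opening: 0.0173
grip_force: 60.0
```

Request:
jog_arm(plan=[[0,0,-0.05,0,-1],[0,0,-0.05,0,-1]])

```text
time: 15.6
tool_pos: [0.504, 0.1683, 0.0455]
tool_rot: [3.141, -0.001, 0.227]
contact_force: [1.0, 0.9, 1.9]
opening: 0.0173
grip_force: 60.0
```

Request:
jog_arm(plan=[[0,0,-0.04,0,-1],[0,0,-0.04,0,-1]])

```text
time: 15.8
tool_pos: [0.504, 0.1683, 0.0421]
tool_rot: [3.141, -0.001, 0.227]
contact_force: [2.4, 0.3, 1.9]
opening: 0.0176
grip_force: 60.0
```

Request:
jog_arm(plan=[[0,0,-0.04,0,-1],[0,0,-0.04,0,-1]])

```text
time: 16.0
tool_pos: [0.5036, 0.1682, 0.0386]
tool_rot: [3.141, -0.0, 0.227]
contact_force: [2.1, 1.2, 2.6]
opening: 0.0178
grip_force: 60.0
```

Contact came at the 8° height, and the slip torque is about 0.6 N·m. That corresponds to roughly 12 N at the punch, well above the 6.5 N spring, so only the lid can have tipped the mallet: the blow went home. I'll finish seating it.

Request:
jog_arm(plan=[[0,0,-0.04,0,-1],[0,0,-0.07,0,-1],[0,0,-0.085,0,-1],[0,0,-0.085,0,-1]])

```text
time: 16.4
tool_pos: [0.5034, 0.1682, 0.0317]
tool_rot: [3.142, 0.0, 0.227]
contact_force: [1.6, 0.9, 2.4]
opening: 0.0171
grip_force: 60.0
```

Request:
jog_arm(plan=[[0,0,-0.01,0,-1],[0,0,-0.01,0,-1],[0,0,-0.01,0,-1]], squeeze=4)

```text
time: 16.7
tool_pos: [0.5028, 0.1681, 0.0307]
tool_rot: [3.142, 0.002, 0.227]
contact_force: [-0.8, -0.5, -2.1]
opening: 0.0178
grip_force: 4.0
```

Request:
jog_arm(plan=[[0,0,0,0,-0.4],[0,0,0,0,-0.2],[0,0,0,0,0.1],[0,0,0,0,0.1]])

```text
time: 17.1
tool_pos: [0.5036, 0.1682, 0.0312]
tool_rot: [3.141, -0.0, 0.227]
contact_force: [0.3, 0.1, 0.9]
opening: 0.0456
grip_force: 0.0
```

Request:
jog_arm(plan=[[0,0,0.2,0,0.1],[0,0,0.6,0,0.1],[0,0,1,0,0.1],[0,0,1,0,0.1]])

```text
time: 17.5
tool_pos: [0.5061, 0.1688, 0.1153]
tool_rot: [3.141, -0.008, 0.227]
contact_force: [-0.3, -0.4, 0.2]
opening: 0.0506
grip_force: 0.0
```

Request:
jog_arm(plan=[[-0.2,0,0.5,0,0.1],[-0.46,0,1,0,0.1],[-0.46,0,1,0,0.1],[-0.46,0,1,0,0.1]])

```text
time: 17.9
tool_pos: [0.4667, 0.1683, 0.1914]
tool_rot: [3.141, -0.002, 0.227]
contact_force: [0.3, -0.3, -0.2]
opening: 0.0506
grip_force: 0.0
```

```bash
python3 - <<'E'
from h import *
s=readout.observe();print(s["tool_pos"],s["tool_rot"],s["contact_force"],s["time"])
t=cams.read_camera("top");b=cams.read_camera("scene");w=cams.read_camera("wrist")
c=cams.calibration("wrist");np.savez("w7.npz",**c)
b=b[120:260,230:390]
cv2.imwrite("pics/f.png",np.hstack([cv2.resize(w,(480,420))[:,:400],cv2.resize(b,(400,350+70))]))
t0=cv2.imread("pics/top0.png");d=cv2.absdiff(t,t0).max(2)[120:290,100:470];cv2.imwrite("pics/d.png",d)
d=(w.max(2)<60).astype(np.uint8);n,l,st,ce=cv2.connectedComponentsWithStats(d[:200]);C=[(st[i].tolist(),ce[i].round(1).tolist()) for i in range(1,n) if st[i,4]>400];print(C)
E
```

```text
[0.46672688 0.16831223 0.19142497] [ 3.14139633e+00 -1.60874494e-03  2.26961623e-01] [ 0.26372374 -0.32401014 -0.16386581] 17.9
[([304, 53, 59, 61, 2818], [332.8, 83.3])]
```

View pics/f.png

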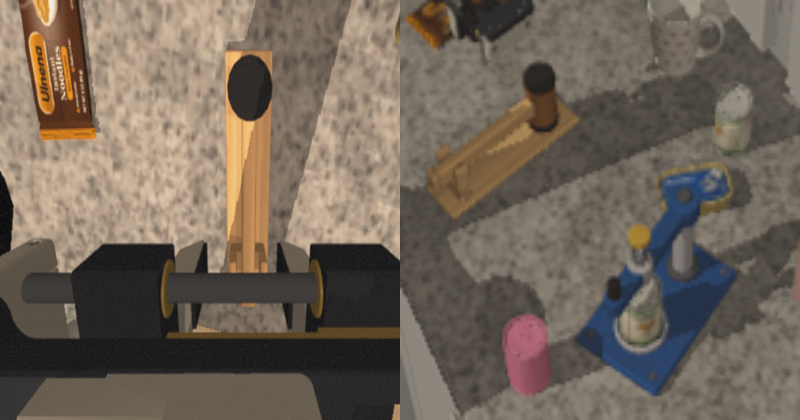

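The mallet lies back in its fork with its head on the plate, at wrist (333,83). The punch is up, the arm is over the tin, and nothing else has moved. Quick position check, then I'll hand in.

```bash
python3 - <<'E'
import numpy as np
from cell import ticket
c=np.load("w7.npz");T=c["world_from_camera"];d=T[:3,:3]@np.linalg.solve(c["K"],[332.8,83.3,1.]);p=(T[:3,3]+d*(.09-T[2,3])/d[2])[:2]
print(p)
if np.hypot(*(p-[.5626,.1803]))<.007: print(ticket.hand_in())
E
```

```text
[0.55991999 0.18047256]
the job is handed in; nothing more can be done
None
```

The job is handed in: I swung the arm to its stop, struck the punch once and it sprang back up, and the mallet is on its rest within about 3 mm of where it started. I inferred that the punch reached the lid from how far the mallet tipped in the grip; I did not see the mark.

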